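# Open the push-and-turn bottle in the pull-out tray

### The arm

A 6-joint arm with a two-finger parallel gripper is mounted at the origin on a cart in front of the work surface, level with it; the furniture and walls round the work are solid. World frame = base frame: x ahead of the robot, y to its left, z up, the work surface at z = 0. Lengths are in m, angles in rad, forces in N, time in s.
With the tool pointing down it reaches from about 0.25 to 0.85 m from the base axis. Payload 12.5 kg.
Tool frame: the origin (TCP) lies at the very end of the fingers, on their centre line; the grasp point (between the pads) lies 19 mm behind it; z points along the fingers, y is the direction in which the jaws open and shut (so a half turn about z gives the same grasp; the last joint's range is limited). The gripper opens to 93 mm and grips with 3 to 60 N. Pads are 15 mm wide; open, the fingers measure 128 mm over their backs; the gripper's body (75 mm by 188 mm) begins 65 mm behind the grasp point.
Start: joints at [-1.238, 0.351, 1.652, -0, 1.139, -0.085], TCP at [0.223, -0.503, 0.219] pointing down, gripper open.
Joint ranges: [-2.75, 2.75], [-0.79, 2.1], [0.01, 2.65], [-1.57, 4.71], [0.07, 3.14], [-2.87, 2.87]. Speed limits (rad/s): [2.22, 2.22, 2.79, 3.14, 3.14, 3.14].

### API

Orientations are given as a unit quaternion [x, y, z, w].
In Python, from rig import arm gives the robot as it stands. The module is installed in compiled form; this text tells all that it offers.
- The arm moves only by the tool arm_command, never from a script. Its argument "targets" is one flat list of numbers, 5 for each row, row after row: the shift along the tool's x, y, z in units of 25 mm (1.0 is 25 mm), then the turn about the tool's z in units of 5 degrees (1.0 is 5 degrees), then the closure, from 0 (fully open) to 1 (shut). A call has 1 to 5 rows; each row is the pose to reach, as a shift and turn from the pose commanded when the call began, along the tool's axes at that moment; what a row does not reach only later rows make up. A row lasts 1/12 s, in which the tool goes at most 41.7 mm and 7.16 degrees, less where a joint would pass 70% of its speed; a pose out of reach is approached as far as the arm can. A call with a gripper value outside its range is refused whole. The fingers move at their own pace and stop on an object; "squeeze" is the grip in N (left out, the last holds). Time passes only in rows, so rows that repeat a pose let the fingers close. It gives the time, the measured TCP pose, the force and the opening at its end, in the units of the state.
- arm.get_state(): the state, without advancing time (a new reading comes with each control period).
- arm.read_camera(name): name is "scene" or "side" or "wrist"; returns the picture (420x560x3 uint8, blue, green, red); there is no depth.
- arm.camera_info(name): a dict with "K" (3x3 intrinsics, pixels), "rvec" (rotation vector, rad) and "tvec" (3), from world to camera coordinates, as OpenCV has them. Camera axes: x right, y down, z forward; pixel columns grow to the right and rows downward; lengths in m; the calibration is good to about 2 mm. A picture is of the moment at which its call begins: read the wrist's pose just before it. camera_info takes no time and is no camera call; for the wrist camera it gives the pose at the moment of the call.
- arm.sign_off(): hands the job in, once; it reports no verdict.
The state is a dict: "t": time; "q": joint angles; "dq": joint speeds; "joint_torque": joint torques, N m; "ee_pos": TCP position; "tcp_rot": TCP orientation; "contact_force": force on the tool from outside, world axes, zero at the start; "wrist_torque": the same for the moment, N m; "gripper_width": finger opening in m.
Only numpy, scipy, OpenCV 4.12 (cv2) and the standard library are available. Lean on these libraries where they do the work, as an engineer would, in place of code of your own. Each camera call takes 0.05 s, during which the arm holds its last target. There are 200 camera calls.

### The job

Pull the tray of the low cabinet on the worktop out to its stop; then open the safety cap of the square bottle that stands in it: press the cap down, keep it down while turning it anticlockwise (seen from above) about a quarter turn, and lift it straight up, some 6 cm. Finish holding the cap still and level above the bottle; do not let go of it or put it down. Leave the bottle standing in its place in the tray, and do not disturb the dropper bottle, the dosing cup and the roll of tape.

Things in the scene. Friction and masses are not known exactly. Their poses are not given: they have to be found in the camera images.
- tray (a joint): Slide of the cabinet's tray, in m: 0 closed, 0.150 at the outer stop. It moves along the cabinet's -x axis, with about 1.5 N of friction, and stays where it is left. In the tray are two square wells with walls 26 mm high, centred 75 mm behind the panel's front, 60 mm either side of the middle: the bottle stands in one, the dropper bottle in the other, either way round.
- cabinet: Low grey cabinet, fixed, 270 mm wide (y), 170 mm deep (x), 138 mm high. Origin at worktop height below the middle of its front face; its x axis points into the cabinet, its -x axis is the way the tray comes out, towards the robot. The tray's front panel is 246 mm wide, 12 mm thick, and reaches from 9 to 125 mm above the worktop.
- tray_pull (a point): Centre of the stem of the tray's steel pull, 103 mm above the worktop; moves with the tray, axes as the cabinet's. The stem is 12 mm thick (y), 20 mm high, sticks 35 mm out of the panel and ends in a head 6 mm thick, 26 mm wide, 24 mm high, whose inner face is 18 mm from this point. Take the stem from above, a finger on either side (closing along y).
- bottle: White plastic bottle: 52 x 52 mm square body 53 mm high, then a round collar 41 mm in diameter up to 68 mm, then the neck. About 0.3 kg, loose, upright in a square well 54 mm wide that keeps it from turning. Origin at the centre of its underside, 17 mm above the worktop; z up, x and y square to its sides.
- bottle_neck (a point): Top of the bottle's round neck (23 mm in diameter), on its axis, 96 mm above the underside. The neck locks the cap by two lugs. With the cap held down at least 4 mm it turns anticlockwise only and is free to lift beyond 0.9 rad; at about 2.3 rad it meets a stop, so 1.2 to 1.5 rad of turn is right. Unpressed, it neither turns (beyond a few degrees) nor lifts.
- cap_mid (a point): Centre (half-way up) of the grey ribbed push-and-turn cap, 44 mm in diameter, 32 mm high, 45 g, loose; z up. A low bar on its top marks its x axis, which lies along the bottle's x axis when locked. Closed, this point is 90 mm above the bottle's underside. Pressing it down takes 5 N at first and 10 N at the stop, 6 mm down; it springs back.
- dropper_mid (a point): Centre of a small brown dropper bottle, 33 mm in diameter, 102 mm high, loose in the tray's other well. Leave it standing.
- cup_mid (a point): Centre of a pale dosing cup, 66 mm in diameter, 50 mm high, on the worktop on the right. Leave it alone.
- tape_mid (a point): Centre of a roll of tape, 58 mm in diameter, 19 mm high, lying on the worktop on the left. Leave it alone.

How it is judged:
By the outcome, as a careful person would: the job done as asked, in the order asked, and still so for the second after the job is handed in, while the arm keeps its last pose, push and grip.
It also fails if it takes over 48 s, if anything falls off the work surface, if the arm or the gripper's body presses on something with over 40 N, if the wrist force passes 120 N, or if a joint passes its speed limit or range.

## Working session

There is one attempt and no reset: what is moved stays moved. The work goes in short steps, Python scripts to look and compute and a tool call to move; the robot and the scene stay as the last step left them, time stands still between calls to the robot, and variables do not carry over. Pictures are saved under pics/ and viewed, about 8 in all and at most 12, crops included, and the job is handed in when it is done.

Besides the shell and the picture viewer there is one more tool, called as name(argument=value, ...) on one line, values as JSON. arm_command: Moves the arm, as the interface text tells. Its arguments: {"type":"object","properties":{"targets":{"type":"array","items":{"type":"number"}},"squeeze":{"type":"number"}},"required":["targets"]}

```bash
mkdir -p pics; cat > h.py <<'E'
import numpy as np, cv2
from rig import arm
from scipy.spatial.transform import Rotation as R
def cam(n):
    c=arm.camera_info(n); return np.array(c["K"]),cv2.Rodrigues(np.array(c["rvec"],float))[0],np.array(c["tvec"],float).ravel()
def hit(n,u,v,z,c=None):
    K,r,t=c or cam(n); o=-r.T@t; d=r.T@np.linalg.solve(K,[u,v,1]); return o+d*(z-o[2])/d[2]
def proj(n,p,c=None):
    K,r,t=c or cam(n); q=K@(r@np.array(p)+t); return q[:2]/q[2]
def snap(n,f,crop=None,s=1):
    c=cam(n); im=arm.read_camera(n)
    if crop: x,y,w,h=crop; im=im[y:y+h,x:x+w]
    cv2.imwrite("pics/"+f,cv2.resize(im,None,fx=s,fy=s,interpolation=cv2.INTER_CUBIC)); return c
def st():
    s=arm.get_state(); print(round(s["t"],2),np.round(s["ee_pos"],4),np.round(s["tcp_rot"],4),"F",np.round(s["contact_force"],1),"w",round(s["gripper_width"],4),"q",np.round(s["q"],2)); return s
E
python3 - <<'E'
from h import *
snap("scene","s1.png",s=1.4);snap("side","d1.png",s=1.4);s=st()
print(R.from_quat(s["tcp_rot"]).as_matrix().round(3))
for n in("scene","side"):
    K,r,t=cam(n);print(n,-r.T@t,r[2],K[0,0])
E
```

```text
0.1 [ 0.2231 -0.5024  0.2182] [ 9.783e-01  2.074e-01 -1.000e-04 -5.000e-04] F [0.8 0.3 0.4] w 0.0929 q [-1.24  0.35  1.65  0.    1.14 -0.08]
[[ 0.914  0.406 -0.   ]
 [ 0.406 -0.914  0.001]
 [ 0.    -0.001 -1.   ]]
scene [-0.29686486  0.3062889   1.35118181] [ 0.55822473 -0.18309662 -0.80923469] 484.0611923587825
side [-0.53926309  0.2602186   0.97033168] [ 0.77869071 -0.16617596 -0.60500109] 474.1044017597377
```

View pics/s1.png

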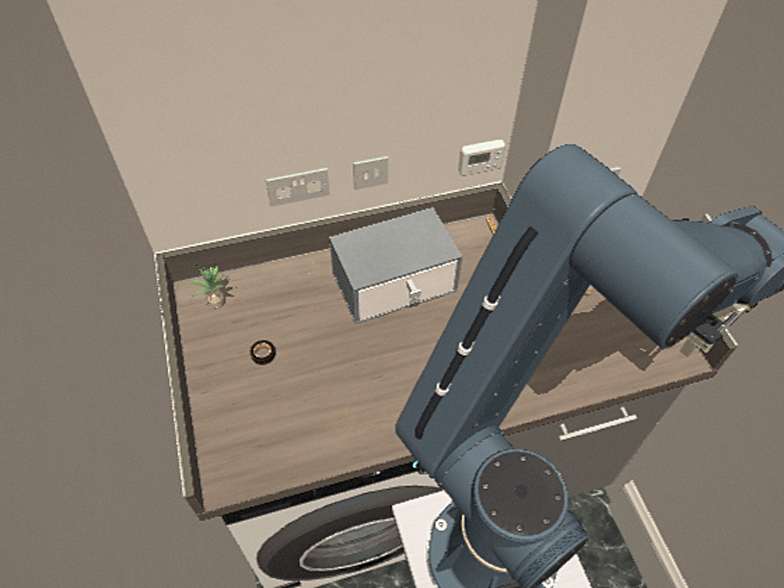

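View pics/d1.png

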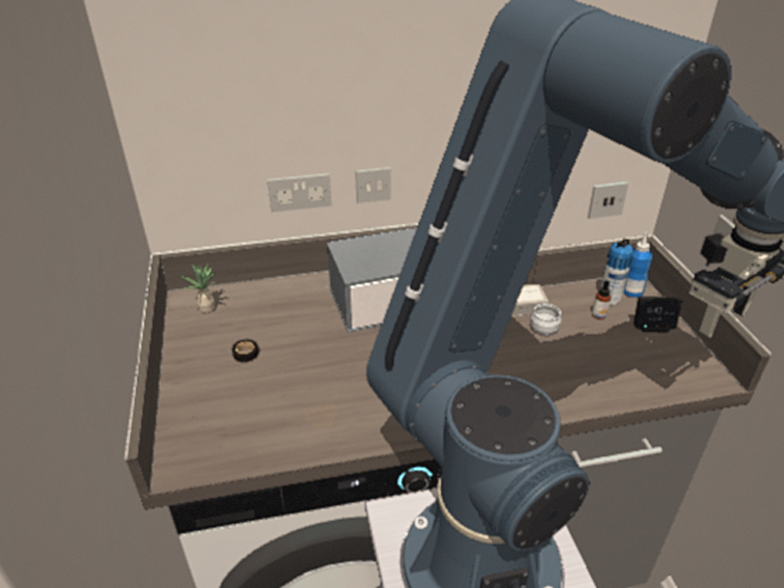

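The scene image shows the cabinet (top corners at about (330,237), (433,211), (461,259) and (356,290) in the 1.4x picture), its pull at (413,290) and the tape at (262,352). In the side image the cup is at (546,319). Next I'll enlarge the cabinet.

```bash
python3 - <<'E'
from h import *
snap("scene","s2.png",crop=(225,140,115,95),s=6)
for n,u,v,z in(("side",546/1.4,319/1.4,.025),("scene",262/1.4,352/1.4,.01)):print(hit(n,u,v,z))
E
```

```text
[ 0.51654793 -0.32485105  0.025     ]
[0.5689011  0.34345897 0.01      ]
```

View pics/s2.png

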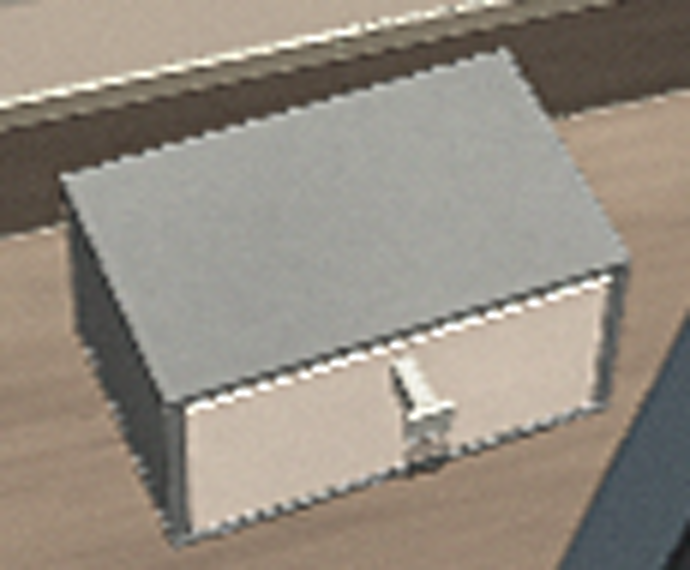

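The crop shows the top corners at BL(63,178), BR(510,50), FR(630,262) and FL(170,403). The bottom front-left corner is at (180,545), and the pull runs from (405,360) at the panel to its head at (432,405).

```bash
python3 - <<'E'
from h import *
g=lambda u,v,z:hit("scene",225+(u+.5)/6,140+(v+.5)/6,z)
P=[g(*p,.138)[:2] for p in((63,178),(510,50),(630,262),(170,403))]
BL,BR,FR,FL=P
for p in P:print(p.round(4))
print("w",np.linalg.norm(FR-FL),np.linalg.norm(BR-BL),"d",np.linalg.norm(BL-FL),np.linalg.norm(BR-FR))
print("bot",g(180,545,0),g(605,408,0))
# rigid fit
L=np.array([[.17,.135],[.17,-.135],[0,-.135],[0,.135]]);Q=np.array(P)
a=L-L.mean(0);b=Q-Q.mean(0)
th=np.arctan2((a[:,0]*b[:,1]-a[:,1]*b[:,0]).sum(),(a*b).sum());c,s=np.cos(th),np.sin(th);M=np.array([[c,-s],[s,c]])
o=Q.mean(0)-M@L.mean(0);print("yaw",np.degrees(th),"org",o,"res",(Q-(L@M.T+o)).round(4).tolist())
print("head top",g(432,405,.115)[:2])
for l in(-.02,-.018,-.035,-.17):print(l,o+M@[l,0])
E
```

```text
[0.7541 0.1304]
[ 0.778  -0.1379]
[ 0.6112 -0.15  ]
[0.5882 0.1132]
w 0.26428284198963886 0.2693782890190522 d 0.16676148993993958 0.16721140098271906
bot [0.59148168 0.11119809 0.        ] [ 6.15368373e-01 -1.50178331e-01 -2.22044605e-16]
yaw 5.0439807108925265 org [ 0.59819296 -0.01855769] res [[-0.0016, -0.0005], [-0.0014, 0.0002], [0.0012, 0.003], [0.0019, -0.0027]]
head top [ 0.56513144 -0.02357539]
-0.02 [ 0.57827041 -0.0203161 ]
-0.018 [ 0.58026267 -0.02014025]
-0.035 [ 0.5633285 -0.0216349]
-0.17 [ 0.42885129 -0.03350416]
```

arm_command(targets=[1.39,-0.79,0,0.76,0,2.78,-1.58,0,1.52,0,4.17,-2.36,0,2.28,0,5.57,-3.15,0,3.04,0,6.96,-3.94,0,3.8,0])

```text
t: 0.57
ee_pos: [0.3429, -0.3403, 0.2186]
tcp_rot: [0.999, 0.041, -0.0, -0.0]
contact_force: [1.0, -0.4, -0.4]
gripper_width: 0.0931
```

```bash
cat >> h.py <<'E'
def to(p,yaw):
    s=st(); m=R.from_quat(s["tcp_rot"]).as_matrix(); d=m.T@(np.array(p)-s["ee_pos"])/.025
    y=np.degrees(np.arctan2(m[1,0],m[0,0])); print("shift",d.round(3),"turn",round((y-yaw)/5,3),"yaw",y.round(2),"rows",np.linalg.norm(d)/1.65)
E
python3 - <<'E'
from h import *
to((.580,-.0205,.2),5)
E
```

```text
0.57 [ 0.3429 -0.3403  0.2186] [ 9.992e-01  4.120e-02 -0.000e+00 -1.000e-04] F [ 1.  -0.4 -0.4] w 0.0931 q [-0.88  0.23  1.82  0.    1.09  0.61]
shift [ 10.506 -11.969   0.744] turn -0.055 yaw 4.72 rows 9.66255618116361
```

arm_command(targets=[1.05,-1.2,0,0,0,2.1,-2.4,0,0,0,3.15,-3.6,0,0,0,4.2,-4.8,0,0,0,5.25,-6,0,0,0])

```text
t: 0.98
ee_pos: [0.4608, -0.1794, 0.2186]
tcp_rot: [0.999, 0.043, -0.0, 0.0]
contact_force: [0.9, -0.5, 0.2]
gripper_width: 0.093
```

arm_command(targets=[1.05,-1.2,0.1,0,0,2.1,-2.4,0.3,0,0,3.15,-3.6,0.5,0,0,4.2,-4.8,0.6,0,0,5.2,-6,0.7,0,0])

```text
t: 1.4
ee_pos: [0.5775, -0.0187, 0.2007]
tcp_rot: [0.999, 0.043, -0.0, -0.0]
contact_force: [0.4, -0.9, 0.8]
gripper_width: 0.0929
```

```bash
python3 - <<'E'
from h import *
c=snap("wrist","w1.png",s=1.3)
import pickle;pickle.dump(c,open("c1","wb"))
to((.580,-.0205,.086),5)
for p in((.58,-.0205,.113),(.565,-.022,.115)): print(proj("wrist",p,c)*1.3)
E
```

```text
1.45 [ 0.58   -0.0141  0.2002] [ 9.99e-01  4.44e-02  4.00e-04 -8.00e-04] F [-2.6  4.  -1.7] w 0.0931 q [-0.11  0.42  1.59  0.    1.13  1.38]
shift [-0.028  0.263  4.569] turn 0.017 yaw 5.08 rows 2.773949915454215
[378.47376694 277.751835  ]
[378.82120151 304.71142535]
```

View pics/w1.png

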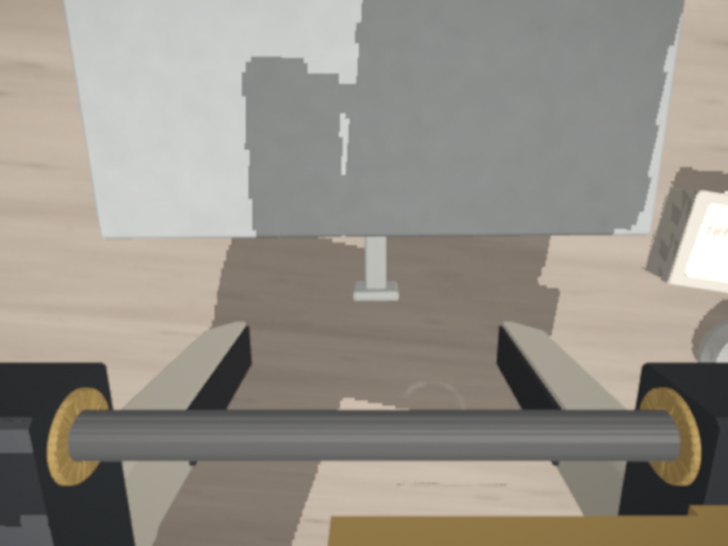

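The wrist view shows the cabinet front edge from (103,237) to (650,234), the stem at column 375 (rows 237-283) and the head's top centred at (376,291).

```bash
python3 - <<'E'
from h import *
import pickle;c=pickle.load(open("c1","rb"))
for u,v,z in((375.5,283,.115),(376,291,.115),(375.5,260,.113),(103,237,.138),(650,234,.138)):print(hit("wrist",u/1.3,v/1.3,z,c))
to((.585,-.02,.086),5)
E
```

```text
[ 0.57742324 -0.0190603   0.115     ]
[ 0.57284779 -0.01973542  0.115     ]
[ 0.58993442 -0.01798377  0.113     ]
[0.59607574 0.11612893 0.138     ]
[ 0.62029566 -0.14953086  0.138     ]
1.45 [ 0.58   -0.0141  0.2002] [ 9.99e-01  4.44e-02  4.00e-04 -8.00e-04] F [-2.6  4.  -1.7] w 0.0931 q [-0.11  0.42  1.59  0.    1.13  1.38]
shift [0.173 0.261 4.57 ] turn 0.017 yaw 5.08 rows 2.7759050198877295
```

arm_command(targets=[0.29,0.1,1,0,0.3,0.29,0.1,2,0,0.3,0.29,0.1,2,0,0.3])

```text
t: 1.7
ee_pos: [0.5819, -0.022, 0.1466]
tcp_rot: [0.999, 0.043, -0.004, -0.001]
contact_force: [-1.7, -0.7, -0.4]
gripper_width: 0.0777
```

```bash
python3 - <<'E'
from h import *
import pickle
to((.588,-.0185,.086),5.1)
c=snap("wrist","w2.png",s=1.3);pickle.dump(c,open("c1","wb"))
to((.588,-.0185,.086),5.1)
E
```

```text
1.7 [ 0.5819 -0.022   0.1466] [ 9.991e-01  4.340e-02 -3.600e-03 -6.000e-04] F [-1.7 -0.7 -0.4] w 0.0777 q [-0.12  0.49  1.63 -0.    1.03  1.37]
shift [ 0.274 -0.113  2.423] turn -0.025 yaw 4.97 rows 1.4796397395683107
1.75 [ 0.5827 -0.0223  0.1492] [ 9.991e-01  4.320e-02 -2.400e-03 -4.000e-04] F [-0.6  0.  -0.3] w 0.0736 q [-0.12  0.49  1.63  0.    1.03  1.37]
shift [ 0.236 -0.13   2.525] turn -0.03 yaw 4.95 rows 1.5392586512811672
```

View pics/w2.png

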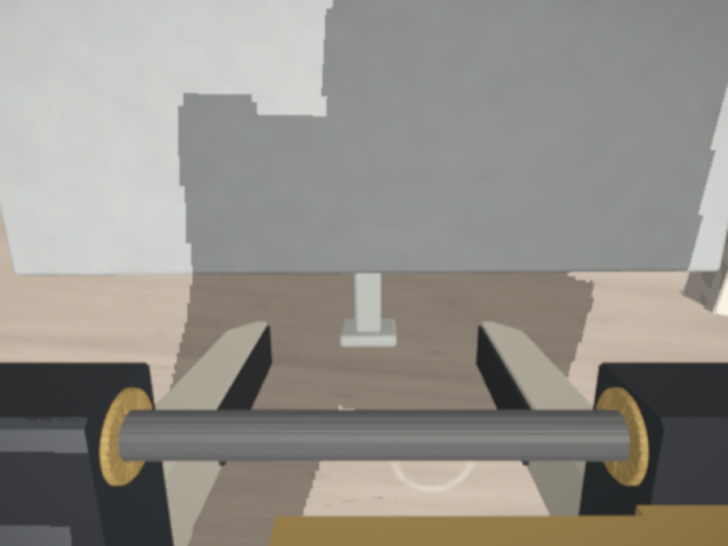

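The closer view shows the stem at column 368 (355-381), the head's top face at rows 320-331 and the cabinet front edge at row 272.

```bash
python3 - <<'E'
from h import *
import pickle;c=pickle.load(open("c1","rb"))
for u,v,z in((368,320,.115),(368,331,.115),(368,295,.113),(16,273,.138),(718,271,.138)):print(hit("wrist",u/1.3,v/1.3,z,c))
E
```

```text
[ 0.58007943 -0.01889829  0.115     ]
[ 0.5748695 -0.0193304  0.115    ]
[ 0.59101247 -0.01796751  0.113     ]
[0.5964391  0.11649995 0.138     ]
[ 0.6201479  -0.14907319  0.138     ]
```

arm_command(targets=[0.4,-0.15,0.7,0,0.3,0.4,-0.15,1.5,0,0.35,0.4,-0.15,2.2,0,0.4,0.4,-0.15,2.4,0,0.45,0.4,-0.15,2.4,0,0.5])

```text
t: 2.17
ee_pos: [0.5936, -0.0181, 0.0913]
tcp_rot: [0.999, 0.043, -0.0, -0.0]
contact_force: [-0.1, -0.3, -0.0]
gripper_width: 0.0491
```

```bash
python3 - <<'E'
from h import *
to((.592,-.018,.086),5.1)
E
```

```text
2.17 [ 0.5936 -0.0181  0.0913] [ 9.991e-01  4.290e-02 -5.000e-04 -1.000e-04] F [-0.1 -0.3 -0. ] w 0.0491 q [-0.11  0.58  1.64  0.    0.92  1.38]
shift [-0.062 -0.009  0.214] turn -0.036 yaw 4.92 rows 0.1350692629654967
```

Good. Close gently.

arm_command(targets=[-0.03,0,0.15,0,1,-0.03,0,0.2,0,1,-0.03,0,0.2,0,1,-0.03,0,0.2,0,1,-0.03,0,0.2,0,1], squeeze=25)

```text
t: 2.58
ee_pos: [0.5933, -0.018, 0.0867]
tcp_rot: [0.999, 0.043, 0.0, 0.0]
contact_force: [0.9, 0.7, -0.3]
gripper_width: 0.0175
```

arm_command(targets=[0,0,0,0,1,0,0,0,0,1])

```text
t: 2.75
ee_pos: [0.5932, -0.018, 0.0865]
tcp_rot: [0.999, 0.043, 0.0, 0.0]
contact_force: [-0.7, 0.2, 2.9]
gripper_width: 0.0117
```

arm_command(targets=[-0.2,0,0,0,1,-0.6,0,0,0,1,-1.2,0,0,0,1,-1.8,0,0,0,1,-2.4,0,0,0,1])

```text
t: 3.17
ee_pos: [0.5331, -0.0236, 0.0865]
tcp_rot: [0.999, 0.043, 0.001, 0.0]
contact_force: [3.4, -4.2, 2.1]
gripper_width: 0.0123
```

arm_command(targets=[-0.6,0,0,0,1,-1.2,0,0,0,1,-1.8,0,0,0,1,-2.4,0,0,0,1,-2.9,0,0,0,1])

```text
t: 3.58
ee_pos: [0.4607, -0.0303, 0.0865]
tcp_rot: [0.999, 0.043, 0.001, 0.001]
contact_force: [2.5, -8.1, -0.8]
gripper_width: 0.0115
```

arm_command(targets=[-0.2,0,0,0,1,-0.4,0,0,0,1,-0.6,0,0,0,1,-0.75,0,0,0,1,-0.75,0,0,0,1])

```text
t: 4.0
ee_pos: [0.4436, -0.032, 0.0866]
tcp_rot: [0.999, 0.043, 0.002, 0.001]
contact_force: [7.7, -6.0, -6.1]
gripper_width: 0.0119
```

arm_command(targets=[-0.15,0,0,0,1,-0.2,0,0,0,1,-0.2,0,0,0,1])

```text
t: 4.25
ee_pos: [0.4416, -0.0322, 0.087]
tcp_rot: [0.999, 0.043, 0.005, 0.001]
contact_force: [22.5, -1.0, -15.8]
gripper_width: 0.0119
```

arm_command(targets=[0.2,0,0,0,1,0.2,0,0,0,1,0.2,0,0,0,0.6,0.2,0,0,0,0.5,0.2,0,0,0,0.5])

```text
t: 4.67
ee_pos: [0.4418, -0.0309, 0.086]
tcp_rot: [0.999, 0.043, -0.0, -0.0]
contact_force: [-0.0, -0.9, -0.9]
gripper_width: 0.0267
```

arm_command(targets=[0,0,0,0,0.5,0,0,-1,0,0.4,0,0,-2.5,0,0.35,0,0,-4,0,0.35,0,0,-5.5,0,0.35])

```text
t: 5.08
ee_pos: [0.4416, -0.0308, 0.2251]
tcp_rot: [0.999, 0.043, -0.001, -0.0]
contact_force: [-0.1, -0.5, -0.1]
gripper_width: 0.0586
```

arm_command(targets=[0,0,-0.5,0,0.35,0,0,-0.5,0,0.35,0,0,-0.5,0,0.35])

```text
t: 5.33
ee_pos: [0.4422, -0.0309, 0.236]
tcp_rot: [0.999, 0.043, 0.0, 0.0]
contact_force: [0.6, -0.4, -0.1]
gripper_width: 0.0604
```

```bash
python3 - <<'E'
from h import *
import pickle
s=st();c=snap("wrist","w3.png",s=1.3);pickle.dump(c,open("c1","wb"));st()
E
```

```text
5.33 [ 0.4422 -0.0309  0.236 ] [9.991e-01 4.310e-02 3.000e-04 0.000e+00] F [ 0.6 -0.4 -0.1] w 0.0604 q [-0.18  0.13  1.89  0.    1.12  1.31]
5.38 [ 0.4417 -0.0309  0.2352] [ 9.991e-01  4.310e-02 -7.000e-04 -2.000e-04] F [-0.1  0.   0.1] w 0.0602 q [-0.18  0.13  1.89  0.    1.12  1.31]
```

View pics/w3.png

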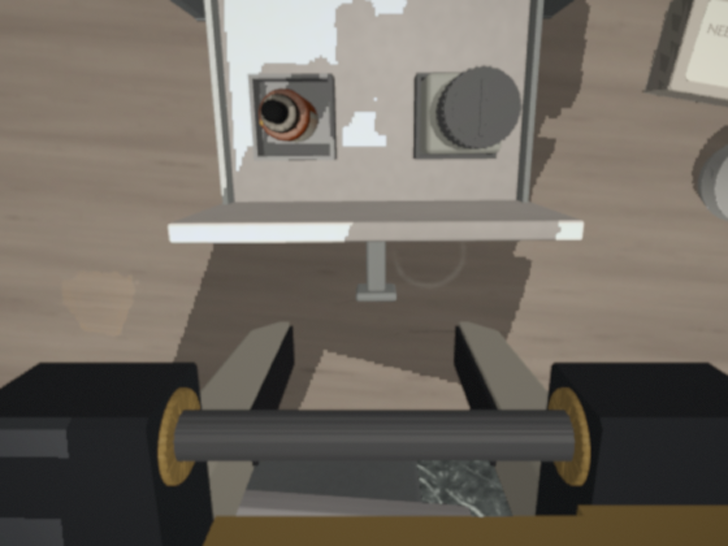

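The wrist view shows the tray out, with the bottle on the right. Its cap top is centred at (482,107) with the bar running along the image column, and the dropper is on the left at (285,112). The panel's front top edge runs from (170,241) to (583,238).

```bash
python3 - <<'E'
from h import *
import pickle;c=pickle.load(open("c1","rb"))
g=lambda u,v,z:hit("wrist",u/1.3,v/1.3,z,c)
for u,v,z in((482,107,.123),(482,67,.123),(482,147,.123),(442,107,.123),(521,107,.123),(170,241,.119),(583,238,.125),(170,241,.125)):print(g(u,v,z).round(4))
a=g(170,226,.125);b=g(583,222,.125);print(a,b,np.linalg.norm(a-b))
p=(g(170,226,.125)+g(583,222,.125))/2;y=np.radians(5);M=lambda x,yy:p[:2]+np.array([np.cos(y)*x-np.sin(y)*yy,np.sin(y)*x+np.cos(y)*yy])
print("pred",M(.075,-.06))
E
```

```text
[ 0.5407 -0.0823  0.123 ]
[ 0.5611 -0.0793  0.123 ]
[ 0.5195 -0.0854  0.123 ]
[ 0.5388 -0.0602  0.123 ]
[ 0.5426 -0.1039  0.123 ]
[0.4489 0.094  0.119 ]
[ 0.4729 -0.1521  0.125 ]
[0.4503 0.0915 0.125 ]
[0.45934637 0.09124701 0.125     ] [ 0.48233647 -0.15015818  0.125     ] 0.24249744329158926
pred [ 0.55078537 -0.08269058]
```

```bash
python3 - <<'E'
from h import *
to((.541,-.0825,.15),5)
E
```

```text
5.38 [ 0.4417 -0.0309  0.2352] [ 9.991e-01  4.310e-02 -7.000e-04 -2.000e-04] F [-0.1  0.   0.1] w 0.0602 q [-0.18  0.13  1.89  0.    1.12  1.31]
shift [3.783 2.401 3.4  ] turn -0.012 yaw 4.94 rows 3.408623132263122
```

arm_command(targets=[1.26,0.8,0,0,0.35,2.52,1.6,0,0,0.35,3.78,2.4,0.5,0,0.35,3.78,2.4,1.7,0,0.35,3.78,2.4,2.8,0,0.35])

```text
t: 5.8
ee_pos: [0.542, -0.0833, 0.163]
tcp_rot: [0.999, 0.043, -0.001, -0.0]
contact_force: [0.4, -0.6, -0.4]
gripper_width: 0.0604
```

arm_command(targets=[0,0,0.5,0,0.35,0,0,0.5,0,0.35,0,0,0.5,0,0.35])

```text
t: 6.05
ee_pos: [0.5408, -0.0825, 0.1522]
tcp_rot: [0.999, 0.043, -0.002, -0.0]
contact_force: [-0.1, -0.2, 1.1]
gripper_width: 0.0604
```

```bash
python3 - <<'E'
from h import *
import pickle
c=snap("wrist","w4.png",s=1.3);pickle.dump(c,open("c1","wb"))
to((.541,-.0825,.096),5)
E
```

```text
6.1 [ 0.5415 -0.0826  0.1534] [ 9.991e-01  4.310e-02 -4.000e-04 -1.000e-04] F [-0.3  0.3  0.9] w 0.0604 q [-0.24  0.42  1.72  0.    1.    1.25]
shift [-0.019 -0.005  2.298] turn -0.012 yaw 4.94 rows 1.3924844948383426
```

View pics/w4.png

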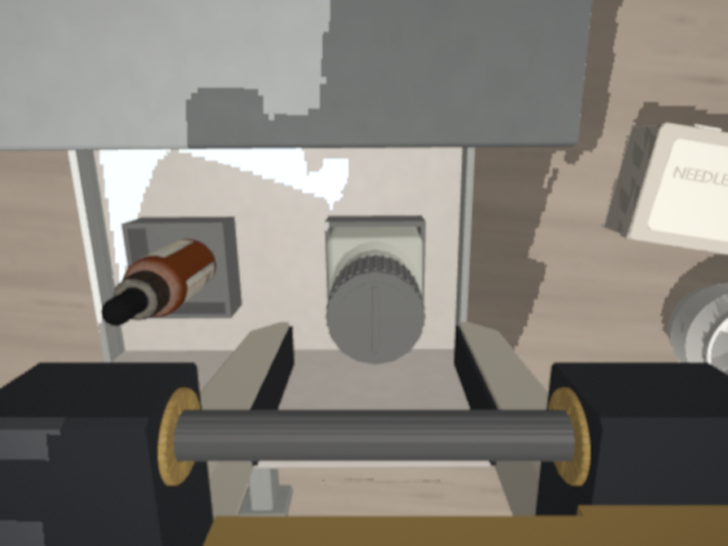

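The cap is between the fingers, its top circle centred at (376,315) with a radius of about 48.

```bash
python3 - <<'E'
from h import *
import pickle;c=pickle.load(open("c1","rb"))
for u,v in((376,315),(327,315),(425,315),(376,363)):print(hit("wrist",u/1.3,v/1.3,.123,c).round(4))
E
```

```text
[ 0.5427 -0.0826  0.123 ]
[ 0.5409 -0.0613  0.123 ]
[ 0.5445 -0.1039  0.123 ]
[ 0.5199 -0.0846  0.123 ]
```

arm_command(targets=[0.03,0,0.8,0,0.35,0.03,0,1.5,0,0.35,0.03,0,2,0,0.35,0.03,0,2.25,0,0.35,0.03,0,2.25,0,0.35])

```text
t: 6.52
ee_pos: [0.5422, -0.0825, 0.0971]
tcp_rot: [0.999, 0.043, -0.0, -0.0]
contact_force: [-0.1, 0.3, 0.6]
gripper_width: 0.0607
```

arm_command(targets=[0,0,0,0,0.45,0,0,0,0,0.6,0,0,0,0,0.7,0,0,0,0,0.7,0,0,0,0,0.7], squeeze=30)

```text
t: 6.93
ee_pos: [0.5429, -0.0827, 0.0983]
tcp_rot: [0.999, 0.043, 0.001, 0.0]
contact_force: [-0.4, 0.5, 4.3]
gripper_width: 0.0436
```

```bash
python3 - <<'E'
from h import *
to((.542,-.0825,.096),5)
E
```

```text
6.93 [ 0.5429 -0.0827  0.0983] [9.991e-01 4.310e-02 8.000e-04 2.000e-04] F [-0.4  0.5  4.3] w 0.0436 q [-0.24  0.5   1.76  0.    0.88  1.25]
shift [-0.037 -0.012  0.091] turn -0.013 yaw 4.94 rows 0.05988290759261227
```

arm_command(targets=[0,0,0,0,0.8,0,0,0.1,0,0.8,0,0,0.2,0,0.8,0,0,0.3,0,0.8,0,0,0.3,0,0.8], squeeze=50)

```text
t: 7.35
ee_pos: [0.5448, -0.0827, 0.0925]
tcp_rot: [0.999, 0.043, 0.003, 0.0]
contact_force: [0.1, 3.3, 23.1]
gripper_width: 0.0437
```

arm_command(targets=[0,0,0,-0.6,0.8,0,0,0,-1.6,0.8,0,0,0,-2.6,0.8,0,0,0,-3.6,0.8,0,0,0,-4.6,0.8])

```text
t: 7.77
ee_pos: [0.5447, -0.0828, 0.0925]
tcp_rot: [0.97, 0.243, 0.003, 0.001]
contact_force: [0.2, 2.4, 23.4]
gripper_width: 0.0433
```

```bash
python3 - <<'E'
from h import *
to((.5425,-.0826,.0925),80)
print(arm.get_state()["wrist_torque"])
E
```

```text
7.77 [ 0.5447 -0.0828  0.0925] [0.9699 0.2433 0.0027 0.0011] F [ 0.2  2.4 23.4] w 0.0433 q [-0.24  0.51  1.76  0.    0.86  0.84]
shift [-0.073 -0.047 -0.002] turn -10.366 yaw 28.17 rows 0.05265324503361708
[ 0.52603657  0.15377007 -0.09869477]
```

arm_command(targets=[0,0,0,-1,0.8,0,0,0,-2,0.8,0,0,0,-3,0.8,0,0,0,-4,0.8,0,0,0,-5,0.8])

```text
t: 8.18
ee_pos: [0.5446, -0.0828, 0.0925]
tcp_rot: [0.894, 0.447, 0.002, 0.002]
contact_force: [-0.4, 2.5, 22.0]
gripper_width: 0.0436
```

arm_command(targets=[0,0,0,-1,0.8,0,0,0,-2,0.8,0,0,0,-3,0.8,0,0,0,-4,0.8,0,0,0,-5,0.8])

```text
t: 8.6
ee_pos: [0.5444, -0.0824, 0.0925]
tcp_rot: [0.776, 0.63, 0.002, 0.002]
contact_force: [-1.5, 6.4, 25.7]
gripper_width: 0.0438
```

```bash
python3 - <<'E'
from h import *
snap("wrist","w5.png",s=1.3)
to((.5425,-.0826,.0925),80)
print(arm.get_state()["wrist_torque"])
E
```

```text
8.65 [ 0.5443 -0.0823  0.0925] [0.7742 0.633  0.0019 0.0015] F [-1.2  4.9 24.7] w 0.0437 q [-0.24  0.51  1.76  0.    0.87 -0.04]
shift [-0.026 -0.069 -0.002] turn -0.292 yaw 78.54 rows 0.04478651129363215
[ 0.99266536  0.3660341  -0.04695246]
```

View pics/w5.png

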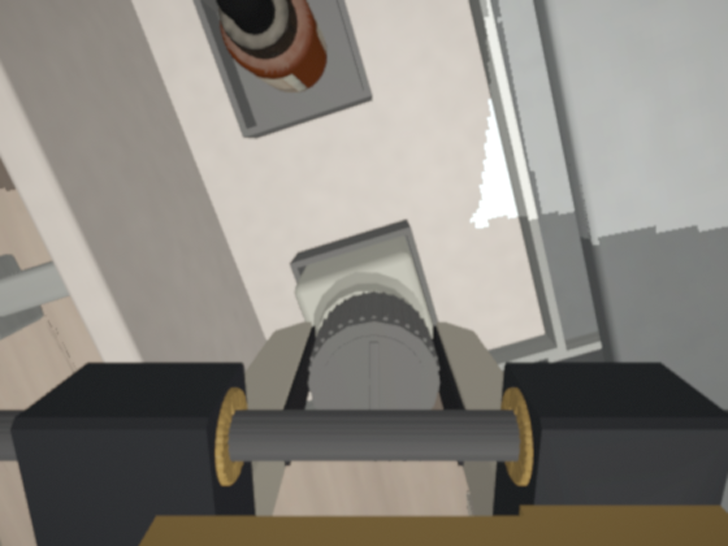

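Picture 8: the bar is still aligned with the image column at (374,370), so the cap turned with the fingers by 73.6°. Next I'll lift it slowly.

arm_command(targets=[0,0,-0.15,0,0.8,0,0,-0.3,0,0.8,0,0,-0.45,0,0.8,0,0,-0.6,0,0.8,0,0,-0.75,0,0.8])

```text
t: 9.07
ee_pos: [0.542, -0.0825, 0.1085]
tcp_rot: [0.777, 0.629, -0.0, -0.0]
contact_force: [0.7, 0.4, -0.2]
gripper_width: 0.0437
```

arm_command(targets=[0,0,-0.4,0,0.8,0,0,-0.8,0,0.8,0,0,-1.2,0,0.8,0,0,-1.6,0,0.8,0,0,-2,0,0.8])

```text
t: 9.48
ee_pos: [0.5425, -0.0827, 0.16]
tcp_rot: [0.777, 0.629, 0.0, 0.0]
contact_force: [0.6, 0.4, -1.7]
gripper_width: 0.0438
```

arm_command(targets=[0,0,0,0,0.8,0,0,0,0,0.8,0,0,0,0,0.8,0,0,0,0,0.8,0,0,0,0,0.8])

```text
t: 9.9
ee_pos: [0.5421, -0.0825, 0.1581]
tcp_rot: [0.777, 0.629, -0.0, -0.0]
contact_force: [1.2, 0.5, -0.9]
gripper_width: 0.0433
```

```bash
python3 - <<'E'
from h import *
a=arm.read_camera("wrist");b=arm.read_camera("scene")[130:270,200:400]
b=cv2.resize(b,None,fx=2.2,fy=3,interpolation=cv2.INTER_CUBIC)
a=cv2.resize(a,(360,420));b=cv2.resize(b,(440,420))
cv2.imwrite("pics/f1.png",np.hstack([a,b]));s=st();print(R.from_quat(s["tcp_rot"]).as_matrix()[:,2])
E
```

```text
10.0 [ 0.5422 -0.0826  0.1582] [ 7.775e-01  6.289e-01 -2.000e-04 -3.000e-04] F [-0.7  0.4 -0.3] w 0.0432 q [-0.24  0.42  1.71 -0.    1.01 -0.03]
[-6.96127152e-04  1.66377300e-04 -9.99999744e-01]
```

View pics/f1.png

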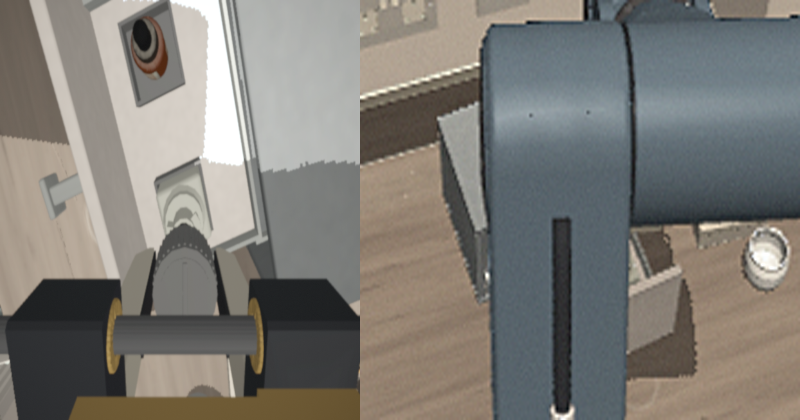

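The picture shows the cap held, the bottle in its well, the dropper upright and the cup in place. One numeric check remains: whether the tray stayed at its stop.

```bash
python3 - <<'E'
from h import *
print("head now",hit("wrist",47*560/360,196,.115),"expected outer-head after pull ~", np.array([.575,-.0193])-.15*np.array([.9962,.0872]))
print("well corners proj (expected full-out), shown px", [ (proj("wrist",(x,y,.125))*[360/560,1]).round() for x,y in((.4503,.0915),(.4729,-.1521))])
E
```

```text
head now [ 0.42521726 -0.03118214  0.115     ] expected outer-head after pull ~ [ 0.42557 -0.03238]
well corners proj (expected full-out), shown px [array([ 11., -59.]), array([131., 365.])]
```

Tray is still at the stop (0.4 mm agreement). Handing in.

```bash
python3 -c "
from h import *
st();print(arm.sign_off())"
```

```text
10.0 [ 0.5422 -0.0826  0.1582] [ 7.775e-01  6.289e-01 -2.000e-04 -3.000e-04] F [-0.7  0.4 -0.3] w 0.0432 q [-0.24  0.42  1.71 -0.    1.01 -0.03]
the job is handed in; nothing more can be done
None
```

The job is done and handed in at 10.0 s of the 48 s allowed. The tray is out at its stop, and the arm holds the cap level and still about 6 cm above the bottle.

- **Tray:** I pulled it about 150 mm until the force rose to 22 N at the stop. At the end, the pull's head measured within about 1 mm of where it should be with the tray fully out.
- **Cap:** I pressed it down about 6 mm with about 25 N and turned it 74° (1.28 rad) anticlockwise. The bar on the cap turned with the fingers, so the grip did not slip. It lifted off freely. The last reading was a grip opening of 43 mm, almost no outside force and a tool tilt under 0.1°.
- **Other items:** In the last pictures the bottle is in its well, the dropper bottle is standing and the cup looks in place. The tape was hidden from view in those pictures and not checked again, but the arm never went near it.
- **Disagreement:** The scene camera and the wrist camera differed by about 1 cm in x for the cabinet. I used the wrist camera, and both grasps fitted its numbers.

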